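Clamp a freshly bonded rock chip under the swing strap of a thin-section bonding clamp

TASK

The rock chip on its glass slide has just been bonded and must now be clamped while the adhesive sets. With a finger, swing the steel strap round over the chip until it rests against its stop, and only then push the red cam lever all the way down so that the rubber foot presses on the chip. Push gently, grasp nothing, do not touch the slide or the chip with the robot, leave the bottle, the resin mount and the slide box standing where they are, and finish clear of everything.

Things in the scene. Friction and masses are not known exactly. Their poses are not given: they have to be found in the camera images.
- fixture: Thin-section bonding clamp, fixed on the bench: aluminium plate, top 18 mm up. Origin on the bench under the vertical stud that the strap swings about; z up, x from the stud to the nest of the slide (its centre at x 70 mm). Plate spans x -79 to 126, y -45 to 45 mm. Stop pin 8 mm thick, up to 54 mm high, at x 33, y -16 mm. Strips 4 mm high surround the slide.
- strap (a joint): Swing of the steel strap about the stud, rad. 0 = over the chip and against the stop pin (end of travel), nose along the fixture's x; grows counter-clockwise seen from above, to 1.9 at most. Starts swung away at 1.0 to 1.75. It stays where it is left (friction, about 2 N at 60 mm from the stud).
- strap_nose (a point): Point at mid-thickness of the strap above the pressure foot, 70 mm from the stud and 50.5 mm above the bench. The strap is a flat bar 24 mm wide (18 mm in its last 16 mm), underside 44 mm and top 57 mm above the bench, reaching 86 mm from the stud at the nose and 50 mm at the heel. The foot's stem stands up to 69 mm above the bench here.
- lever (a joint): Cam lever, rad: 0 = raised (69 degrees above level), 1.2 = fully down (level, end of travel). Starts at 0 to 0.2; stays where it is left (friction, 2 to 3 N at the grip). It swings round with the strap, leans away from the strap's nose, over the heel, and goes down away from the nose. Fully down, its cam has pressed the nose down 7 mm (evenly over the throw); it stays down.
- lever_pin (a point): Middle of the level pin that the lever turns about, crosswise to the strap, on the stud's axis, 70 mm above the bench.
- lever_grip (a point): Point on the centre line of the lever's red plastic grip, 90 mm from the pin: the place to push. The grip is 20 mm wide and 11 mm thick and runs from 48 to 120 mm from the pin. This point is about 154 mm above the bench when raised, 70 mm when fully down.
- foot: Spring-loaded pressure foot under the strap's nose: rubber tip 16 mm in diameter and 7 mm high. Origin at the centre of its underside, 34 mm above the bench with the lever at 0 (4 mm over the chip's top) and up to 1.2 mm lower at the start.
- chip: Loose glass slide 28 x 48 x 2 mm with a reddish rock chip 22 x 34 x 10 mm bonded on its middle, lying in the nest with 0.5 mm play on each side. Origin at the centre of the slide's underside (18 mm above the bench); x along the short side, z up. The chip's top is 30 mm above the bench. 35 g.
- resin_bottle_mid (a point): Centre of the amber resin bottle with black cap, 42 mm in diameter and 78 mm high, standing. Bystander.
- mount_mid (a point): Centre of the black round resin mount, 32 mm in diameter and 20 mm high. Bystander.
- slide_box_mid (a point): Centre of the blue slide box, 86 x 58 x 31 mm. Bystander.
Things that resemble listed ones, but are neither listed nor needed, are in the scene too. Of the things that look like the fixture, the largest one is meant.

How it is judged:
By the outcome, as a careful person would: the job done as asked, in the order asked, and still so for the second after the job is handed in, with the robot touching nothing.
It also fails if it takes over 51 s, if anything falls off the work surface, if the arm or the gripper's body presses on something with over 40 N, if the wrist force passes 120 N, or if a joint passes its speed limit or range.

ROBOT

A 6-joint arm with a two-finger parallel gripper is mounted at the origin on the work surface. World frame = base frame: x ahead of the robot, y to its left, z up, the work surface at z = 0. Lengths are in m, angles in degrees, forces in N, time in s.
With the tool pointing down it reaches from about 0.3 to 0.75 m from the base axis. Payload 8.5 kg.
Tool frame: the origin (TCP) lies between the finger pads; the fingertips stand 17 mm ahead of it and the grasp point (between the pads) lies 2 mm behind it; z points along the fingers, y is the direction in which the jaws open and shut (so a half turn about z gives the same grasp; the last joint's range is limited). The gripper opens to 85 mm and grips with 20 to 120 N. Pads are 22 mm wide; open, the fingers measure 114 mm over their backs; the gripper's body (76 mm by 85 mm) begins 54 mm behind the grasp point. The pads swing forward as they close: fully open they stand 13 mm farther back than shut.
Start: joints at [51.148, 21.807, 74.336, -0, 83.858, -12.336], TCP at [0.246, 0.492, 0.248] pointing down, gripper open.
Joint ranges: [-178.18, 178.18], [-50.72, 133.34], [12.68, 142.11], [-81.47, 261.47], [9.98, 163.14], [-165.26, 165.26]. Speed limits (degrees/s): [136.94, 136.94, 180, 180, 180, 180].

INTERFACE

Orientations are given as a 3x3 rotation matrix whose columns are the frame's x, y, z axes.
In Python, from rig import readout, eyes, env gives the robot as it stands.
- The arm moves only by the tool arm_command, never from a script. Its argument "rows" is text: rows parted by semicolons, each of 7 numbers parted by spaces: the closure, from 0 (fully open) to 1 (shut), then the shift along the tool's x, y, z in mm, then the turn, a rotation vector about the tool's x, y, z in degrees. In form: grip dx dy dz rx ry rz; .... A call has 1 to 5 rows; each row shifts and turns the commanded pose from where the row before left it, along the tool's axes as they then stand; what a row does not reach is not made up. A row lasts 1/12 s, in which the tool goes at most 41.7 mm and 7.16 degrees, less where a joint would pass 70% of its speed; a pose out of reach is approached as far as the arm can. A call with a gripper value outside its range is refused whole. The fingers move at their own pace and stop on an object; "squeeze" is the grip in N (left out, the last holds). Time passes only in rows, so rows that do not move let the fingers close. It gives the time, the measured TCP pose, the force and the opening at its end, in the units of the state.
- readout.observe(): the state, without advancing time (a new reading comes with each control period).
- eyes.get_image(name): name is "scene" or "top" or "wrist"; returns the picture (480x640x3 uint8, red, green, blue); there is no depth.
- eyes.camera_model(name): a dict with "mtx" (3x3 intrinsics, pixels), "view" (4x4, takes a point from world to camera coordinates). Camera axes: x right, y up, looking along -z (the intrinsics and any distortion apply to the point x, -y, -z); pixel columns grow to the right and rows downward; lengths in m; the calibration is good to about 2 mm. The wrist camera is an equidistant fisheye: a pixel r from the principal point sees the ray r / f radians off the axis. A picture is of the moment at which its call begins: read the wrist's pose just before it. camera_model takes no time and is no camera call; for the wrist camera it gives the pose at the moment of the call.
- env.close_job(): hands the job in, once; it reports no verdict.
The state is a dict: "time_s": time; "q": joint angles; "qvel": joint speeds; "joint_efforts": joint torques, N m; "position": TCP position; "tool_rot": TCP orientation; "ft_force": force on the tool from outside, world axes, zero at the start; "wrist_torque": the same for the moment, N m; "grip_width": finger opening in m.
Only numpy, scipy, OpenCV 4.12 (cv2) and the standard library are available. Lean on these libraries where they do the work, as an engineer would, in place of code of your own. Each camera call takes 0.05 s, during which the arm holds its last target. There are 200 camera calls.

## Working session

There is one attempt and no reset: what is moved stays moved. The work goes in short steps, Python scripts to look and compute and a tool call to move; the robot and the scene stay as the last step left them, time stands still between calls to the robot, and variables do not carry over. Pictures are saved under pics/ and viewed, about 8 in all and at most 12, crops included, and the job is handed in when it is done.

Besides the shell and the picture viewer there is one more tool, called after "Emit:" as name(argument=value, ...) on one line, values as JSON. arm_command: Moves the arm, as the interface text tells. Its arguments: {"type":"object","properties":{"rows":{"type":"string"},"squeeze":{"type":"number"}},"required":["rows"]}

```bash
ls; mkdir -p pics; python3 - <<'E'
from rig import readout, eyes
import cv2, numpy as np
print(readout.observe())
for n in("scene","top"):
    im=eyes.get_image(n); cv2.imwrite(f"pics/{n}0.png",im[:,:,::-1])
    m=eyes.camera_model(n); print(n,m["mtx"],np.round(m["view"],3),[k for k in m])
E
```

```text
pics
{'time_s': 0.0, 'q': array([ 5.11483605e+01,  2.18409798e+01,  7.43843116e+01, -9.09118013e-04,
        8.38616076e+01, -1.23360062e+01]), 'qvel': array([ 0.01046472,  0.0541159 , -0.00265647, -0.01466518, -0.06112038,
       -0.02271538]), 'joint_efforts': array([-1.38727788e-03, -4.48462379e+01, -2.31275815e+01, -2.58928940e-04,
        4.77954978e-03,  2.95718428e-05]), 'position': array([0.24537035, 0.49191942, 0.24771448]), 'tool_rot': array([[-8.94813200e-01,  4.46439755e-01, -9.39132028e-04],
       [ 4.46440637e-01,  8.94812460e-01, -1.19104034e-03],
       [ 3.08619280e-04, -1.48502532e-03, -9.99998850e-01]]), 'ft_force': array([-0.87833198, -0.79553491, -0.0636822 ]), 'wrist_torque': array([0.01278606, 0.0206461 , 0.04445562]), 'grip_width': 0.08554949988906149}
scene [[535.90484662   0.         326.31450708]
 [  0.         535.90484662 237.36626494]
 [  0.           0.           1.        ]] [[-6.120e-01  7.910e-01 -1.000e-03  3.700e-01]
 [-6.650e-01 -5.140e-01  5.410e-01  3.330e-01]
 [ 4.280e-01  3.320e-01  8.410e-01 -1.408e+00]
 [ 0.000e+00  0.000e+00  0.000e+00  1.000e+00]] ['mtx', 'view']
top [[494.13804394   0.         323.52607342]
 [  0.         494.13804394 236.66607162]
 [  0.           0.           1.        ]] [[ 0.014 -1.     0.028 -0.032]
 [ 0.992  0.017  0.122 -0.592]
 [-0.123  0.026  0.992 -0.803]
 [ 0.     0.     0.     1.   ]] ['mtx', 'view']
```

View pics/scene0.png

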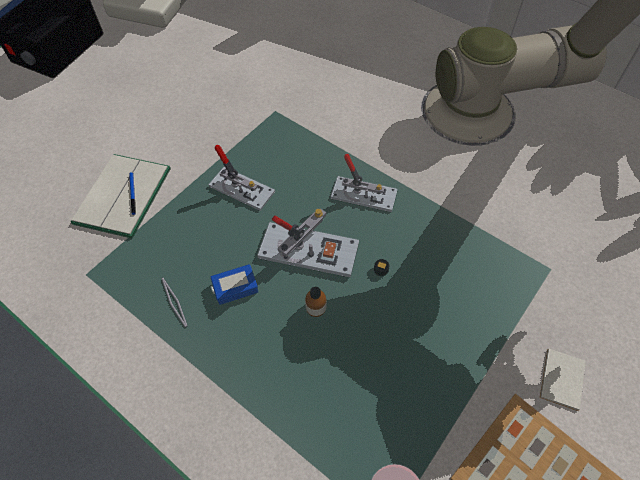

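View pics/top0.png

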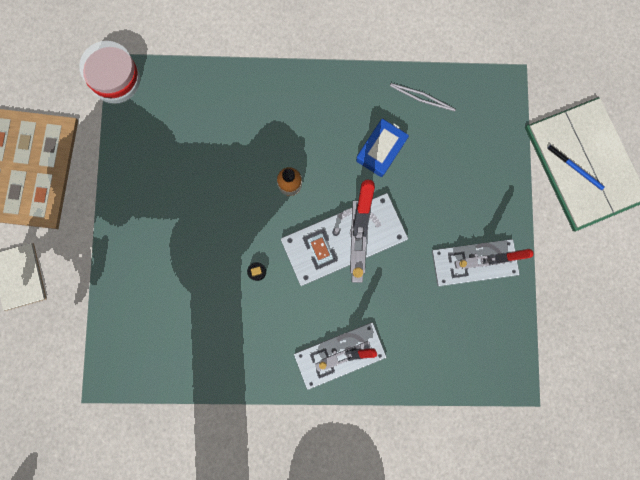

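The large clamp is at top (345,238) and scene (308,245). The lookalikes are the smaller clamps at top (340,355) and (475,262). I choose the large one, which carries the chip at top (320,248). Next is one close crop, plus a measurement of the plate outline.

```bash
cat > h.py <<'E'
import numpy as np, cv2
from rig import readout, eyes
def ray(cam,uv):
    m=eyes.camera_model(cam);K=m["mtx"];V=m["view"]
    d=np.linalg.inv(K)@[uv[0],uv[1],1]; d=V[:3,:3].T@(d*[1,-1,-1]); return -V[:3,:3].T@V[:3,3],d
def onz(cam,uv,z):
    c,d=ray(cam,uv); return c+d*(z-c[2])/d[2]
def proj(cam,p):
    m=eyes.camera_model(cam);q=(m["view"]@np.r_[p,1])[:3]*[1,-1,-1]; q=m["mtx"]@q; return q[:2]/q[2]
E
python3 - <<'E'
from h import *
im=cv2.imread("pics/top0.png")
hsv=cv2.cvtColor(im,cv2.COLOR_BGR2HSV)
m=((hsv[...,1]<60)&(hsv[...,2]>130)).astype(np.uint8)
roi=np.zeros_like(m);roi[185:292,275:412]=1;m*=roi
m=cv2.morphologyEx(m,cv2.MORPH_OPEN,np.ones((3,3)))
pts=cv2.findNonZero(m)
# plate corners: largest contours hull
r=cv2.minAreaRect(pts);b=cv2.boxPoints(r);print(b)
W=np.array([onz("top",p,.018) for p in b]);print(W.round(4),np.linalg.norm(W-np.roll(W,1,0),axis=1))
chip=cv2.inRange(hsv,(0,90,80),(20,255,255))*roi
chip[:, 340:]=0
M=cv2.moments(chip,True);c=(M['m10']/M['m00'],M['m01']/M['m00']);print("chip",c,onz("top",c,.03))
c=im[170:300,270:420]; c=cv2.resize(c,None,fx=5,fy=5,interpolation=cv2.INTER_CUBIC)[:600]
s=cv2.imread("pics/scene0.png")[195:285,245:375]
cv2.imwrite("pics/c.png",c)
cv2.imwrite("pics/s.png",cv2.resize(s,None,fx=6,fy=6,interpolation=cv2.INTER_CUBIC))
E
```

```text
[[276.15457 240.48999]
 [382.7427  185.71555]
 [417.34305 253.04593]
 [310.7549  307.82037]]
[[ 0.587   0.0588  0.018 ]
 [ 0.6875 -0.1264  0.018 ]
 [ 0.5692 -0.1867  0.018 ]
 [ 0.4724 -0.003   0.018 ]] [0.13017009 0.21074355 0.13278681 0.20763146]
chip (309.05900621118013, 227.444099378882) [0.60907475 0.00227352 0.03      ]
```

View pics/c.png

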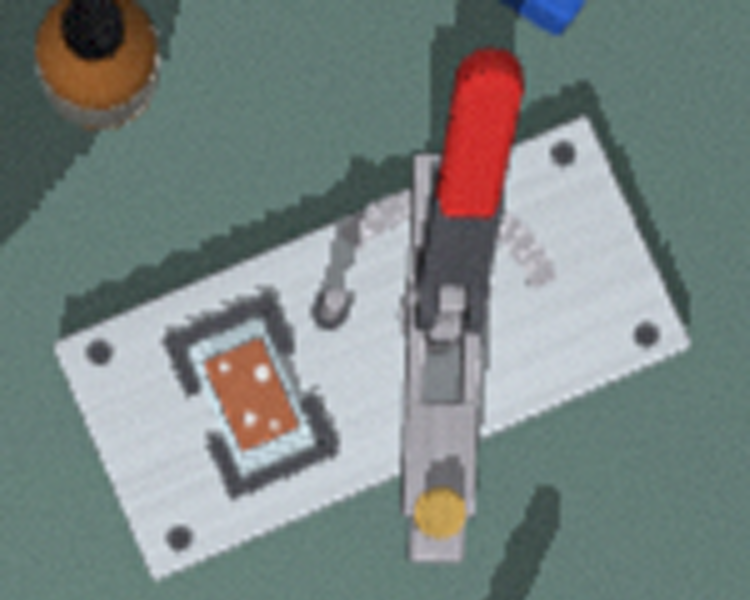

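View pics/s.png

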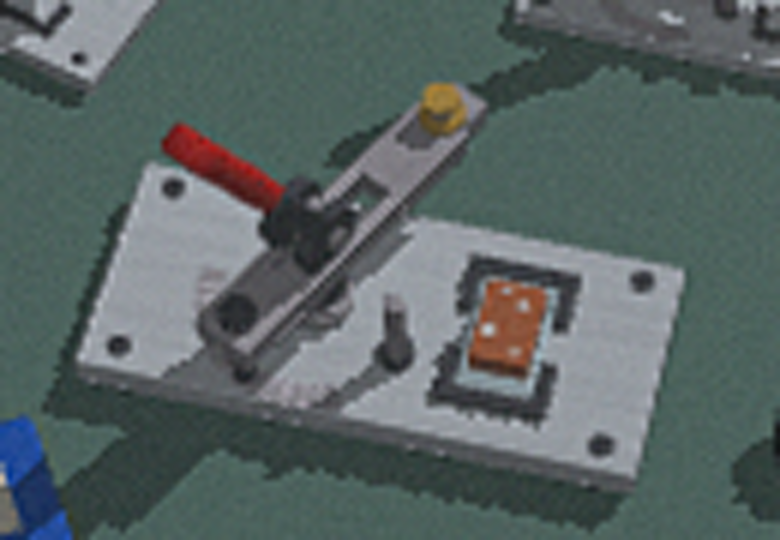

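The crop shows the big clamp: plate corners (57,343), (588,117), (690,345), (155,580), and the stop pin near (330,305). The strap's nose points down the image with the foot stem at (440,512), and the red lever leans over the heel.

```bash
cat >> h.py <<'E'
def top(c): return np.array(c)/5-.4+[270,170]
P=np.array([onz("top",top(c),.018) for c in [(57,343),(588,117),(690,345),(155,580)]])[:,:2]
M=np.array([[126,-45],[-79,-45],[-79,45],[126,45]])/1000
m0,p0=M.mean(0),P.mean(0)
U,S,Vt=np.linalg.svd((M-m0).T@(P-p0)); RF=(U@Vt).T; O=p0-RF@m0
def fw(x,y,z): return np.r_[O+RF@(np.array([x,y])/1000),z/1000]
E
python3 - <<'E'
from h import *
print(P, RF,O, "ang",np.degrees(np.arctan2(RF[1,0],RF[0,0])))
print("resid mm",((RF@(M.T)).T+O-P)*1000)
for n,c,z in [("stem",(440,512),.069),("chip",(253,396),.03),("nose end",(436,560),.057),("pin",(337,297),.054)]:
    w=onz("top",top(c),z); f=RF.T@(w[:2]-O); print(n,w,f*1000,np.degrees(np.arctan2(f[1],f[0])),np.hypot(*f))
# strap stem from scene camera
a=onz("scene",np.array([443,108])/6-.4+[245,195],.069);f=RF.T@(a[:2]-O);print("scene stem",a,f*1000,np.degrees(np.arctan2(f[1],f[0])))
for z in (.16,.18): 
  for c in [(487,62)]:
    print("lever tip",RF.T@(onz("top",top(c),z)[:2]-O)*1000)
E
```

```text
[[ 0.59110672  0.05056445]
 [ 0.67451773 -0.1342781 ]
 [ 0.59416913 -0.16983795]
 [ 0.50988063  0.01506383]] [[-0.41138092 -0.91146352]
 [ 0.91146352 -0.41138092]] [ 0.602086   -0.08104133] ang 114.29161150244346
resid mm [[ 0.1611476   1.7507562 ]
 [ 1.0832242  -0.25670917]
 [-0.59988771 -1.72114681]
 [-0.64448409  0.22709978]]
stem [ 0.53196318 -0.07780671  0.069     ] [31.79543834 62.58373451] 63.067319267602166 0.07019739115121765
chip [ 0.57260099 -0.0173707   0.03      ] [70.16303215  0.68162621] 0.5566047452211395 0.07016634303851944
nose end [ 0.51682795 -0.0777297   0.057     ] [38.09197367 76.34726594] 63.48399560423197 0.085322350385538
pin [ 0.60387099 -0.04443588  0.054     ] [ 32.63022664 -16.68573691] -27.083308051550446 0.03664894959440476
scene stem [ 0.53527484 -0.07419194  0.069     ] [33.72780792 58.07822857] 59.85495109590753
lever tip [-24.72358997 -51.96914281]
lever tip [-20.66000708 -48.55341558]
```

Emit:
arm_command(rows="1 -30 -23 0 0 0 0;1 -30 -23 0 0 0 0;1 -30 -23 0 0 0 0;1 -30 -23 0 0 0 0;1 -30 -23 0 0 0 0", squeeze=40)

```text
time_s: 0.52
position: [0.3286, 0.3206, 0.2481]
tool_rot: [[-0.895, 0.446, -0.0], [0.446, 0.895, -0.0], [0.0, -0.0, -1.0]]
ft_force: [0.4, 0.3, 0.4]
grip_width: 0.0255
```

Emit:
arm_command(rows="1 -30 -23 0 0 0 0;1 -30 -23 0 0 0 0;1 -30 -23 0 0 0 0;1 -30 -23 0 0 0 0;1 -30 -23 0 0 0 0")

```text
time_s: 0.93
position: [0.4116, 0.1506, 0.2482]
tool_rot: [[-0.895, 0.446, -0.0], [0.446, 0.895, 0.0], [0.0, -0.0, -1.0]]
ft_force: [1.4, 0.4, -0.3]
grip_width: -0.0001
```

Emit:
arm_command(rows="1 -30 -23 0 0 0 0;1 -30 -23 0 0 0 0;1 -30 -23 0 0 0 0;1 -30 -23 0 0 0 0;1 -30 -23 0 0 0 0")

```text
time_s: 1.35
position: [0.4945, -0.0194, 0.2481]
tool_rot: [[-0.895, 0.447, -0.0], [0.447, 0.895, 0.0], [0.001, -0.0, -1.0]]
ft_force: [0.3, 0.8, 0.6]
grip_width: 0.0
```

Emit:
arm_command(rows="1 -30 -23 0 0 0 0;1 -30 -23 0 0 0 0;1 -30 -23 0 0 0 0;1 0 0 0 0 0 6.6;1 0 0 0 0 0 6.6")

```text
time_s: 1.77
position: [0.5443, -0.1213, 0.2472]
tool_rot: [[-0.764, 0.645, -0.001], [0.645, 0.764, 0.001], [0.002, -0.0, -1.0]]
ft_force: [-0.5, 0.8, -0.6]
grip_width: 0.0002
```

Emit:
arm_command(rows="1 0 0 0 0 0 6.6;1 0 0 0 0 0 6.6;1 0 0 0 0 0 6.6;1 0 0 0 0 0 6.6;1 0 0 0 0 0 6.6")

```text
time_s: 2.18
position: [0.5438, -0.1194, 0.2479]
tool_rot: [[-0.292, 0.957, -0.001], [0.957, 0.292, 0.0], [0.001, -0.001, -1.0]]
ft_force: [0.0, -0.8, -0.0]
grip_width: -0.0001
```

Emit:
arm_command(rows="1 0 0 0 0 0 6.6;1 0 0 0 0 0 6.6;1 0 0 0 0 0 6.6;1 0 0 0 0 0 0;1 0 0 0 0 0 0")

```text
time_s: 2.6
position: [0.5438, -0.1193, 0.2481]
tool_rot: [[0.04, 0.999, -0.001], [0.999, -0.04, 0.0], [0.0, -0.001, -1.0]]
ft_force: [-0.1, -0.5, 0.1]
grip_width: -0.0002
```

Emit:
arm_command(rows="1 0 0 35 0 0 0;1 0 0 35 0 0 0;1 0 0 35 0 0 0;1 0 0 30 0 0 0;1 0 0 0 0 0 0")

```text
time_s: 3.02
position: [0.5414, -0.1183, 0.1081]
tool_rot: [[0.041, 0.999, -0.01], [0.999, -0.041, 0.004], [0.004, -0.01, -1.0]]
ft_force: [-0.2, -0.3, -0.9]
grip_width: -0.0001
```

```bash
python3 - <<'E'
from h import *
im=eyes.get_image("scene")[150:300,220:400,::-1]; w=eyes.get_image("wrist")[:,:,::-1]
a=cv2.resize(im,None,fx=3.33,fy=3.33,interpolation=cv2.INTER_CUBIC)[:480,:520]
w=cv2.resize(w[100:480,100:540],(280,242)); a=np.vstack([a,np.zeros((480-len(a) if len(a)<480 else 1,a.shape[1],3),np.uint8)])[:480]
b=np.zeros((480,280,3),np.uint8); b[:242]=w
cv2.imwrite("pics/n1.png",np.hstack([a,b]))
E
```

```text
(no output)
```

View pics/n1.png

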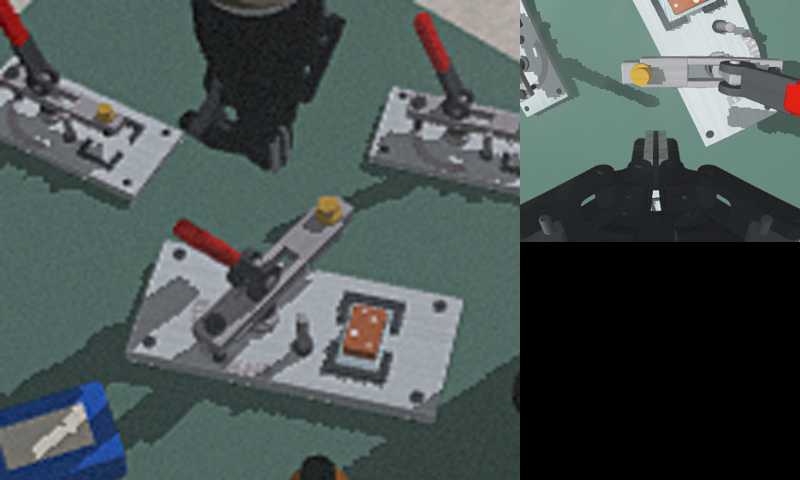

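The gripper is on the robot side of the strap (scene crop, tips about (270,165)). The wrist view shows the strap ahead in +x, with the finger between the stem and the stud. Next: lower and approach.

Emit:
arm_command(rows="1 0 0 20 0 0 0;1 0 0 20 0 0 0;1 0 0 2 0 0 0;1 0 0 0 0 0 0;1 0 0 0 0 0 0")

```text
time_s: 3.53
position: [0.5449, -0.1198, 0.0734]
tool_rot: [[0.043, 0.999, 0.003], [0.999, -0.043, -0.001], [-0.001, 0.003, -1.0]]
ft_force: [-0.4, -0.2, 0.2]
grip_width: 0.0
```

Emit:
arm_command(rows="1 4 0 0 0 0 0;1 4 0 0 0 0 0;1 3 0 0 0 0 0;1 3 0 0 0 0 0;1 0 0 0 0 0 0")

```text
time_s: 3.95
position: [0.5446, -0.1047, 0.0716]
tool_rot: [[0.043, 0.999, 0.0], [0.999, -0.043, 0.0], [0.0, 0.0, -1.0]]
ft_force: [0.0, -0.4, -0.3]
grip_width: -0.0002
```

Emit:
arm_command(rows="1 2 0 0 0 0 0;1 2 0 0 0 0 0;1 2 0 0 0 0 0;1 0 0 0 0 0 0;1 0 0 0 0 0 0")

```text
time_s: 4.37
position: [0.5447, -0.0994, 0.0713]
tool_rot: [[0.044, 0.999, -0.0], [0.999, -0.044, -0.0], [-0.0, -0.0, -1.0]]
ft_force: [-1.0, -0.7, 0.3]
grip_width: 0.0002
```

Emit:
arm_command(rows="1 -6 0 0 0 0 0;1 0 0 6 0 0 0;1 0 0 0 0 0 0;1 4 0 0 0 0 0;1 3 0 0 0 0 0")

```text
time_s: 4.78
position: [0.5446, -0.0983, 0.0651]
tool_rot: [[0.044, 0.999, -0.001], [0.999, -0.044, -0.0], [-0.0, -0.001, -1.0]]
ft_force: [-2.4, -2.8, -0.8]
grip_width: 0.0002
```

Emit:
arm_command(rows="1 3 0 0 0 0 0;1 2 0 0 0 0 0;1 2 0 0 0 0 0;1 0 0 0 0 0 0;1 0 0 0 0 0 0")

```text
time_s: 5.2
position: [0.5454, -0.0912, 0.0655]
tool_rot: [[0.044, 0.999, 0.001], [0.999, -0.044, 0.0], [0.0, 0.001, -1.0]]
ft_force: [-1.5, -0.9, -0.7]
grip_width: -0.0002
```

```bash
python3 - <<'E'
from h import *
im=eyes.get_image("scene")[195:285,245:375,::-1]
a=cv2.resize(im,None,fx=4,fy=4,interpolation=cv2.INTER_CUBIC)
w=eyes.get_image("wrist")[:,:,::-1]
w=cv2.resize(w[130:430,150:500],(280,240)); b=np.zeros((360,280,3),np.uint8); b[:240]=w
cv2.imwrite("pics/n2.png",np.hstack([a,b]))
E
```

```text
(no output)
```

View pics/n2.png

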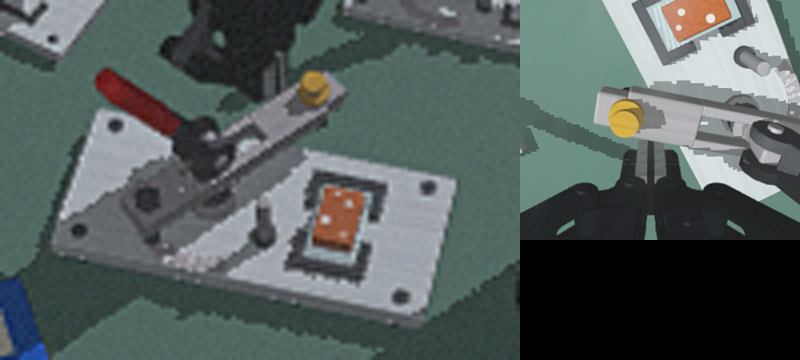

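The strap has begun to move (about 10° in the wrist view) with the finger against its side near the stem. Now I follow the arc, turning the tool with the strap.

Emit:
arm_command(rows="1 4.9 -0.9 0 0 0 7;1 4.9 -1.1 0 0 0 7;1 4.9 -1.2 0 0 0 7;1 4.8 -1.4 0 0 0 7;1 4.8 -1.6 0 0 0 7")

```text
time_s: 5.72
position: [0.5456, -0.0664, 0.0653]
tool_rot: [[0.614, 0.789, -0.001], [0.789, -0.614, 0.0], [-0.001, -0.001, -1.0]]
ft_force: [-3.4, -1.4, 0.9]
grip_width: -0.0001
```

Emit:
arm_command(rows="1 4.7 -1.7 0 0 0 5;1 4.7 -1.7 0 0 0 5;1 4.7 -1.7 0 0 0 5;1 0 0 0 0 0 0;1 0 0 0 0 0 0")

```text
time_s: 6.13
position: [0.5522, -0.0527, 0.0655]
tool_rot: [[0.792, 0.611, 0.001], [0.611, -0.792, 0.0], [0.001, 0.001, -1.0]]
ft_force: [0.2, -0.4, -0.1]
grip_width: -0.0001
```

```bash
cat >> h.py <<'E'
def st():
    s=readout.observe(); f=RF.T@(s["position"][:2]-O)*1000; x=s["tool_rot"][:,0]
    print("fix",f.round(1),"r",np.hypot(*f).round(1),"ang",np.degrees(np.arctan2(f[1],f[0])).round(1),"z",s["position"][2].round(4),"toolx",(np.degrees(np.arctan2(x[1],x[0]))-24.3).round(1),"F fix",(RF.T@s["ft_force"][:2]).round(1),s["ft_force"][2].round(1),"t",s["time_s"])
E
python3 - <<'E'
from h import *
st()
im=eyes.get_image("scene")[195:285,245:375,::-1]
a=cv2.resize(im,None,fx=4,fy=4,interpolation=cv2.INTER_CUBIC)
w=eyes.get_image("wrist")[:,:,::-1]
w=cv2.resize(w[130:430,150:500],(280,240)); b=np.zeros((360,280,3),np.uint8); b[:240]=w
cv2.imwrite("pics/n3.png",np.hstack([a,b]))
E
```

```text
fix [46.4 33.8] r 57.4 ang 36.1 z 0.0655 toolx 13.3 F fix [-0.5 -0.1] -0.1 t 6.1333
```

View pics/n3.png

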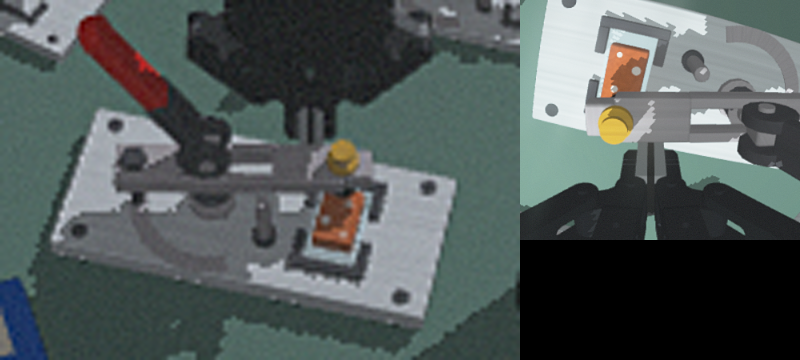

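The strap is about 14° short of the stop, with the nose partly over the chip and the finger aligned. I continue slowly.

Emit:
arm_command(rows="1 3.7 -1.4 0 0 0 4;1 3.7 -1.4 0 0 0 4;1 1.9 -0.7 0 0 0 2;1 0 0 0 0 0 0;1 0 0 0 0 0 0")

```text
time_s: 6.65
position: [0.5577, -0.0448, 0.0654]
tool_rot: [[0.886, 0.463, 0.001], [0.463, -0.886, -0.0], [0.001, 0.0, -1.0]]
ft_force: [-1.1, 0.3, 1.0]
grip_width: 0.0003
```

Emit:
arm_command(rows="1 1 -0.3 0 0 0 1;1 1 -0.3 0 0 0 1;1 1 0 0 0 0 1;1 0 0 0 0 0 0;1 0 0 0 0 0 0")

```text
time_s: 7.07
position: [0.5599, -0.0426, 0.0653]
tool_rot: [[0.91, 0.415, -0.0], [0.415, -0.91, 0.0], [-0.0, -0.0, -1.0]]
ft_force: [-2.6, 0.7, 2.0]
grip_width: 0.0002
```

```bash
python3 -c "
from h import *
st()"
```

```text
fix [52.4 22.7] r 57.1 ang 23.4 z 0.0653 toolx 0.2 F fix [1.7 2.1] 2.0 t 7.0667
```

Emit:
arm_command(rows="1 1 0 0 0 0 0;1 1 0 0 0 0 0;1 0 0 0 0 0 0;1 0 0 0 0 0 0")

```text
time_s: 7.4
position: [0.5607, -0.0421, 0.0652]
tool_rot: [[0.91, 0.415, -0.003], [0.415, -0.91, -0.0], [-0.003, -0.001, -1.0]]
ft_force: [-7.6, -1.1, 3.2]
grip_width: -0.0004
```

Emit:
arm_command(rows="1 0.7 0 0 0 0 0;1 0.7 0 0 0 0 0;1 0 0 0 0 0 0;1 0 0 0 0 0 0")

```text
time_s: 7.73
position: [0.561, -0.0419, 0.0651]
tool_rot: [[0.91, 0.415, -0.006], [0.415, -0.91, -0.001], [-0.005, -0.002, -1.0]]
ft_force: [-11.0, -5.0, 5.9]
grip_width: 0.0002
```

```bash
python3 -c "
from h import *
st()"
```

```text
fix [52.6 21.3] r 56.8 ang 22.1 z 0.0651 toolx 0.2 F fix [-0.1 12.1] 5.9 t 7.7333
```

It is against the stop: the force rose to 12 N and motion ceased. Now I back off, rise, and check.

Emit:
arm_command(rows="1 -4 0 0 0 0 0;1 -10 0 0 0 0 0;1 -12 0 0 0 0 0;1 0 0 0 0 0 0;1 0 0 -20 0 0 0")

```text
time_s: 8.15
position: [0.5384, -0.0519, 0.083]
tool_rot: [[0.91, 0.414, -0.005], [0.414, -0.91, 0.002], [-0.003, -0.004, -1.0]]
ft_force: [-1.3, -0.4, -0.4]
grip_width: 0.0002
```

Emit:
arm_command(rows="1 0 0 -30 0 0 0;1 0 0 -30 0 0 0;1 0 0 -30 0 0 0;1 0 0 -30 0 0 0;1 0 0 0 0 0 0")

```text
time_s: 8.57
position: [0.5421, -0.0525, 0.2114]
tool_rot: [[0.91, 0.415, 0.011], [0.415, -0.91, -0.003], [0.009, 0.008, -1.0]]
ft_force: [0.2, 0.4, 0.0]
grip_width: 0.0001
```

```bash
python3 - <<'E'
from h import *
st()
im=eyes.get_image("scene")[180:285,245:375,::-1]
a=cv2.resize(im,None,fx=4,fy=4,interpolation=cv2.INTER_CUBIC)
w=eyes.get_image("wrist")[:,:,::-1]
w=cv2.resize(w[130:430,150:500],(280,240)); b=np.zeros((420,280,3),np.uint8); b[:240]=w
cv2.imwrite("pics/n4.png",np.hstack([a,b]))
E
```

```text
fix [50.7 42.9] r 66.4 ang 40.2 z 0.2114 toolx 0.2 F fix [ 0.2 -0.4] 0.0 t 8.5667
```

View pics/n4.png

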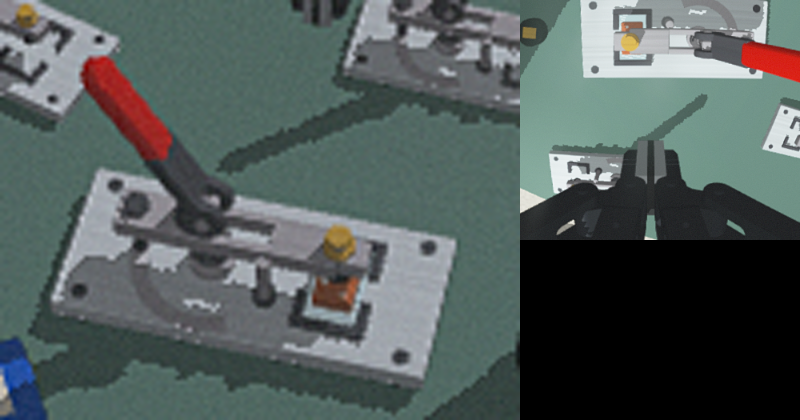

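The strap now lies over the chip, parallel to the plate, with the stem at crop (340,245). The lever is still raised. Next is the lever.

Emit:
arm_command(rows="1 20 10 0 0 0 0;1 23 21 0 0 0 0;1 0 0 20 0 0 0;1 0 0 20 0 0 0;1 0 0 0 0 0 0")

```text
time_s: 9.08
position: [0.5899, -0.0619, 0.1601]
tool_rot: [[0.91, 0.414, -0.009], [0.414, -0.91, 0.003], [-0.007, -0.006, -1.0]]
ft_force: [-0.5, 0.5, -1.2]
grip_width: -0.0003
```

Emit:
arm_command(rows="1 0 6 0 0 0 0;1 0 6 0 0 0 0;1 0 6 0 0 0 0;1 0 0 0 0 0 0;1 0 0 0 0 0 0")

```text
time_s: 9.5
position: [0.5991, -0.0794, 0.166]
tool_rot: [[0.91, 0.414, 0.001], [0.414, -0.91, -0.0], [0.001, 0.001, -1.0]]
ft_force: [-0.5, 0.8, 0.3]
grip_width: 0.0004
```

```bash
python3 -c "
from h import *
st()"
```

```text
fix [2.7 2. ] r 3.4 ang 37.1 z 0.166 toolx 0.1 F fix [0.9 0.1] 0.3 t 9.5
```

Emit:
arm_command(rows="1 2 4 0 0 0 0;1 0 4 0 0 0 0;1 0 3 0 0 0 0;1 0 0 0 0 0 0;1 0 0 0 0 0 0")

```text
time_s: 9.92
position: [0.6053, -0.0882, 0.1653]
tool_rot: [[0.91, 0.414, -0.0], [0.414, -0.91, 0.0], [-0.0, -0.0, -1.0]]
ft_force: [0.5, 0.1, 0.4]
grip_width: -0.0002
```

Emit:
arm_command(rows="1 0 3 0 0 0 0;1 0 3 0 0 0 0;1 0 3 0 0 0 0;1 0 0 0 0 0 0;1 0 0 0 0 0 0")

```text
time_s: 10.33
position: [0.609, -0.0965, 0.1653]
tool_rot: [[0.91, 0.414, -0.0], [0.414, -0.91, 0.0], [-0.0, -0.0, -1.0]]
ft_force: [-0.4, 0.7, -0.8]
grip_width: -0.0
```

Emit:
arm_command(rows="1 0 3 0 0 0 0;1 0 3 0 0 0 0;1 0 3 0 0 0 0;1 0 0 0 0 0 0;1 0 0 0 0 0 0")

```text
time_s: 10.75
position: [0.6128, -0.1046, 0.1653]
tool_rot: [[0.91, 0.414, 0.0], [0.414, -0.91, -0.0], [-0.0, 0.0, -1.0]]
ft_force: [0.6, -0.7, -0.3]
grip_width: -0.0001
```

```bash
python3 - <<'E'
from h import *
st()
im=eyes.get_image("scene")[145:255,225:365,::-1]
a=cv2.resize(im,None,fx=4,fy=4,interpolation=cv2.INTER_CUBIC)
cv2.imwrite("pics/n5.png",a)
E
```

```text
fix [-25.9  -0. ] r 25.9 ang -180.0 z 0.1653 toolx 0.2 F fix [-0.9 -0.3] -0.3 t 10.75
```

View pics/n5.png

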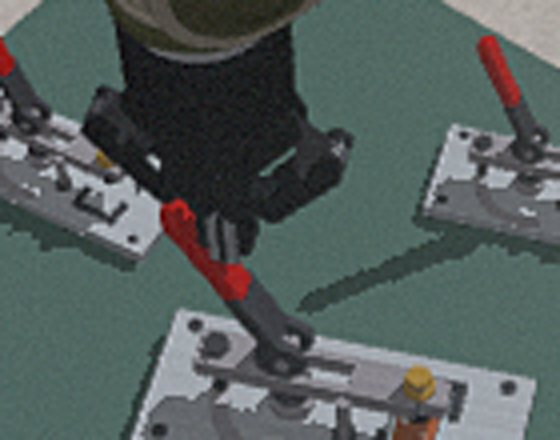

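The fingertips are right beside the red grip (crop (225,240) against (210,245)) with no force yet. I drive along the lever's arc in small steps.

Emit:
arm_command(rows="1 0 3 0 0 0 0;1 0 3 0.5 0 0 0;1 0 4.5 3 0 0 0;1 0 4.5 3 0 0 0;1 0 0 0 0 0 0")

```text
time_s: 11.22
position: [0.6192, -0.1191, 0.1582]
tool_rot: [[0.91, 0.414, -0.0], [0.414, -0.91, -0.0], [-0.0, 0.0, -1.0]]
ft_force: [0.5, 0.3, -0.1]
grip_width: -0.0
```

Emit:
arm_command(rows="1 0 4.1 3.5 0 0 0;1 0 4.1 3.5 0 0 0;1 0 3.7 3.9 0 0 0;1 0 3.7 3.9 0 0 0;1 0 0 0 0 0 0")

```text
time_s: 11.63
position: [0.6254, -0.133, 0.1429]
tool_rot: [[0.91, 0.414, -0.001], [0.414, -0.91, 0.0], [-0.001, -0.001, -1.0]]
ft_force: [-0.1, 0.4, -0.1]
grip_width: -0.0
```

```bash
python3 - <<'E'
from h import *
st()
im=eyes.get_image("scene")[145:255,225:365,::-1]
a=cv2.resize(im,None,fx=4,fy=4,interpolation=cv2.INTER_CUBIC)
cv2.imwrite("pics/n6.png",a)
E
```

```text
fix [-57.    0.1] r 57.0 ang 179.9 z 0.1429 toolx 0.1 F fix [ 0.4 -0.1] -0.1 t 11.6333
```

View pics/n6.png

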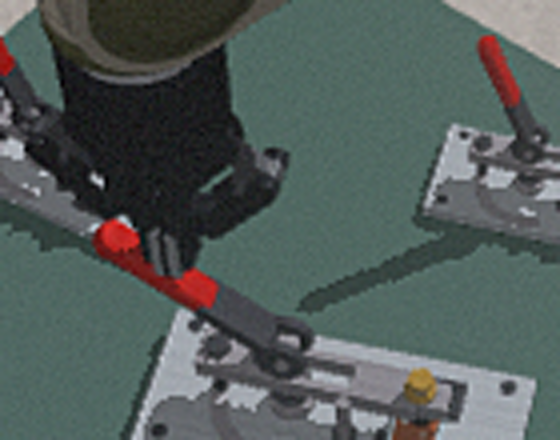

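The lever follows the finger and is about 35° above level. Continuing.

Emit:
arm_command(rows="1 0 3.2 4.3 0 0 0;1 0 3.1 4.4 0 0 0;1 0 2.6 4.7 0 0 0;1 0 2.6 4.7 0 0 0;1 0 0 0 0 0 0")

```text
time_s: 12.1
position: [0.6301, -0.1432, 0.1247]
tool_rot: [[0.91, 0.414, -0.001], [0.414, -0.91, 0.0], [-0.001, -0.001, -1.0]]
ft_force: [0.2, -0.3, -0.9]
grip_width: 0.0001
```

Emit:
arm_command(rows="1 0 2 5 0 0 0;1 0 2 5 0 0 0;1 0 1.4 5 0 0 0;1 0 1.4 4 0 0 0;1 0 0 0 0 0 0")

```text
time_s: 12.52
position: [0.6328, -0.1491, 0.1058]
tool_rot: [[0.91, 0.414, -0.001], [0.414, -0.91, 0.001], [-0.001, -0.001, -1.0]]
ft_force: [-0.9, -0.2, -0.2]
grip_width: -0.0004
```

```bash
python3 -c "
from h import *
st()"
```

```text
fix [-74.6   0. ] r 74.6 ang 180.0 z 0.1058 toolx 0.2 F fix [0.2 0.9] -0.2 t 12.5167
```

Emit:
arm_command(rows="1 0 0.5 4 0 0 0;1 0 0 4 0 0 0;1 0 0 2 0 0 0;1 0 0 0 0 0 0;1 0 0 0 0 0 0")

```text
time_s: 12.93
position: [0.6329, -0.149, 0.0965]
tool_rot: [[0.91, 0.415, -0.001], [0.415, -0.91, 0.001], [-0.001, -0.001, -1.0]]
ft_force: [-0.1, 0.1, 0.4]
grip_width: -0.0001
```

Emit:
arm_command(rows="1 0 0 1.5 0 0 0;1 0 0 1.5 0 0 0;1 0 0 1 0 0 0;1 0 0 0 0 0 0;1 0 0 0 0 0 0")

```text
time_s: 13.35
position: [0.6331, -0.1493, 0.0928]
tool_rot: [[0.91, 0.414, -0.0], [0.414, -0.91, 0.0], [-0.0, -0.0, -1.0]]
ft_force: [0.2, -0.2, 0.7]
grip_width: 0.0002
```

```bash
python3 -c "
from h import *
st()"
```

```text
fix [-75.   -0.2] r 75.0 ang -179.9 z 0.0928 toolx 0.2 F fix [-0.2 -0.1] 0.7 t 13.35
```

Emit:
arm_command(rows="1 0 0 1 0 0 0;1 0 0 1 0 0 0;1 0 0 0 0 0 0;1 0 0 0 0 0 0")

```text
time_s: 13.68
position: [0.6333, -0.1494, 0.0916]
tool_rot: [[0.91, 0.414, 0.001], [0.414, -0.91, -0.0], [0.001, 0.001, -1.0]]
ft_force: [-1.9, 0.5, 6.1]
grip_width: 0.0002
```

Emit:
arm_command(rows="1 0 0 1 0 0 0;1 0 0 0.5 0 0 0;1 0 0 0 0 0 0;1 0 0 0 0 0 0")

```text
time_s: 14.02
position: [0.6335, -0.1495, 0.091]
tool_rot: [[0.91, 0.415, 0.002], [0.415, -0.91, -0.001], [0.001, 0.001, -1.0]]
ft_force: [-3.1, 1.6, 12.0]
grip_width: -0.0002
```

Emit:
arm_command(rows="1 0 0 1 0 0 0;1 0 0 0.5 0 0 0;1 0 0 0 0 0 0;1 0 0 0 0 0 0")

```text
time_s: 14.35
position: [0.6337, -0.1495, 0.0903]
tool_rot: [[0.91, 0.415, 0.003], [0.415, -0.91, -0.001], [0.002, 0.002, -1.0]]
ft_force: [-4.3, 1.9, 16.3]
grip_width: 0.0
```

Emit:
arm_command(rows="1 0 0 -5 0 0 0;1 0 0 -10 0 0 0;1 0 0 -30 0 0 0;1 0 0 -40 0 0 0;1 0 0 -40 0 0 0")

```text
time_s: 14.77
position: [0.6326, -0.1491, 0.2139]
tool_rot: [[0.91, 0.414, -0.002], [0.414, -0.91, 0.001], [-0.002, -0.002, -1.0]]
ft_force: [-0.1, -0.5, -0.3]
grip_width: 0.0001
```

Emit:
arm_command(rows="1 -35 0 0 0 0 0;1 -35 0 0 0 0 0;1 -35 0 0 0 0 0;1 -35 0 0 0 0 0;1 0 0 0 0 0 0")

```text
time_s: 15.18
position: [0.5016, -0.2088, 0.2133]
tool_rot: [[0.911, 0.412, -0.002], [0.412, -0.911, 0.0], [-0.002, -0.001, -1.0]]
ft_force: [-0.2, -0.1, 0.9]
grip_width: 0.0
```

```bash
python3 - <<'E'
from h import *
st()
t=eyes.get_image("top")[:,:,::-1]; s=eyes.get_image("scene")[:,:,::-1]
cv2.imwrite("pics/tend.png",t)
a=cv2.resize(s[185:285,215:375],(800,500),interpolation=cv2.INTER_CUBIC)[:,:640]
cv2.imwrite("pics/e1.png",cv2.resize(s[190:290,225:365],None,fx=4,fy=4,interpolation=cv2.INTER_CUBIC))
cv2.imwrite("pics/e2.png",cv2.resize(t[110:300,240:440],None,fx=3,fy=3,interpolation=cv2.INTER_CUBIC))
# bystander shift: colour-masks before/after
o=cv2.imread("pics/top0.png")
for n,lo,hi,r in [("blue",(105,120,60),(125,255,255),(115,180,350,412)),("amber",(8,120,60),(20,255,255),(160,200,270,305))]:
    for im in (o,t):
        m=cv2.inRange(cv2.cvtColor(np.ascontiguousarray(im),cv2.COLOR_BGR2HSV),lo,hi)[r[0]:r[1],r[2]:r[3]]
        q=cv2.moments(m,True);print(n,q['m10']/q['m00'],q['m01']/q['m00'],q['m00'])
E
```

```text
fix [-75.2 144.1] r 162.5 ang 117.5 z 0.2133 toolx 0.0 F fix [0.  0.2] 0.9 t 15.1833
blue 30.844202898550726 33.53442028985507 1104.0
blue 30.839528558476882 33.511332728921126 1103.0
amber 18.937293729372936 21.646864686468646 303.0
amber 18.990163934426228 21.60983606557377 305.0
```

View pics/e1.png

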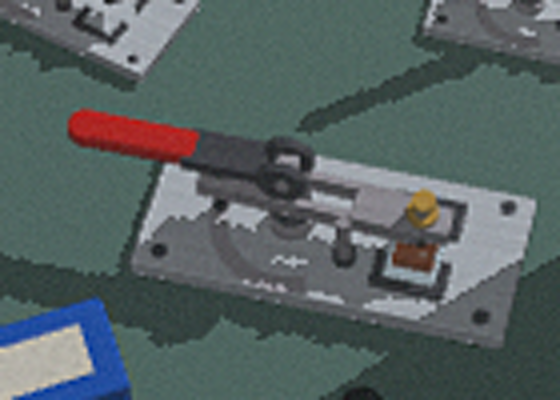

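View pics/e2.png

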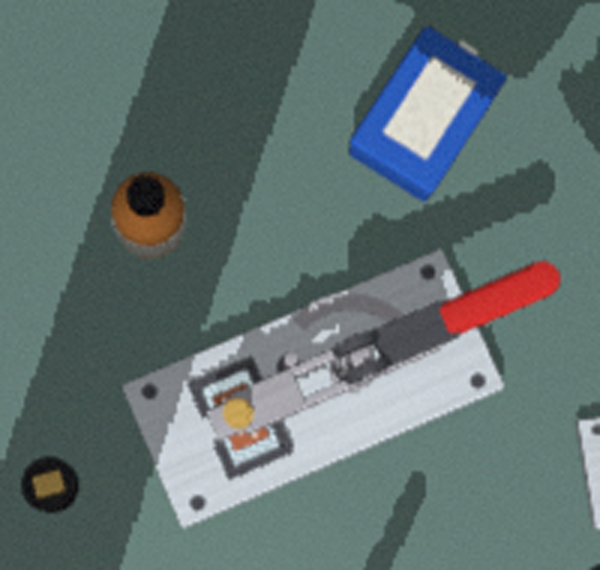

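```bash
python3 - <<'E'
from h import *
# intersect the scene view ray of lever end with fixture plane y=0; also top view
tip_s=np.array([76,126])/4-.4+[225,190]; tip_t=np.array([550,276])/3-.3+[240,110]
n=np.r_[RF[:,1],0]
for cam,uv in(("scene",tip_s),):
    c,d=ray(cam,uv); t=(n@(np.r_[O,0]-c))/(n@d); p=c+d*t
    print(cam,"x",RF[:,0]@(p[:2]-O)*1000,"z",p[2]*1000)
for z in(.06,.07,.08,.09): print(z,RF.T@(onz("top",tip_t,z)[:2]-O)*1000)
for phi in(0,.1,.2): print(phi,[proj(c,fw(-116*np.cos(phi),0,70+116*np.sin(phi))).round(1) for c in("scene","top")],tip_s,tip_t)
stem=np.array([238,413])/3-.3+[240,110]
f=RF.T@(onz("top",stem,.063)[:2]-O)*1000; print("stem",f,np.degrees(np.arctan2(f[1],f[0])))
E
```

```text
scene x -115.08678769650699 z 68.82412606982624
0.06 [-117.85455545   -1.29224556]
0.07 [-114.92336552   -0.42130916]
0.08 [-111.9921756     0.44962725]
0.09 [-109.06098567    1.32056365]
0 [array([243.1, 220.7]), array([423.7, 201.7])] [243.6 221.1] [423.03333333 201.7       ]
0.1 [array([242.7, 217.6]), array([425. , 200.5])] [243.6 221.1] [423.03333333 201.7       ]
0.2 [array([242.7, 214.6]), array([425.7, 199.5])] [243.6 221.1] [423.03333333 201.7       ]
stem [72.91745438  0.45007421] 0.3536468105867514
```

The lever end is at 69 mm, which is level. The strap is at 0.4°, against the stop, and the robot is clear. I hand in.

```bash
python3 -c "
from rig import env
print(env.close_job())"
```

```text
the job is handed in; nothing more can be done
None
```

The chip is clamped and the job was handed in at about 15 s. I swung the strap onto its stop with the closed fingers, and the force rose to about 12 N as motion stopped. I then pushed the red lever along its arc until it bottomed at about 16 N, and backed away up and to the side.

Last checks:
- **Strap:** it sits at 0.4° by the top camera, within measuring error of the stop.
- **Lever:** its end is 69 mm above the bench, which is level and so fully down.
- **Foot:** in the images it stands over the chip. I did not measure the foot's own contact, and the fingertip ended about 2 mm lower than I expected. I put that down to finger length or compliance.
- **Bystanders:** the bottle and slide box have not moved, within 0.1 pixel. I checked the resin mount only by eye; it stands where it was.
- **Robot:** it reads no contact force beyond noise and is clear of everything. Nothing disagreed beyond the 2 mm noted.

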